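# Find the balance point of a utensil bar and mark it with its hanger

## Task

The wooden utensil bar is to hang level from one hanger, but it is weighted inside and its balance point is hardly ever in the middle. Without lifting it off the stand or pressing hard on it, slide it lengthwise across the narrow centre ridge until it tips off the low rest and stays lying level on the ridge alone, untouched; then mark that point by setting the steel saddle hanger squarely astride the bar right above the ridge, leaving the bar level and everything else where it stands.

Things in the scene. Friction and masses are not known exactly. Their poses are not given: they have to be found in the camera images.
- stand: Fixed stand: white cutting board 110 x 360 x 15 mm carrying three upright steel blocks in a row along its y axis, each 24 mm wide (x). Origin: centre of the board's underside, z up. Middle block = ridge, flat top 75 mm above the worktop, 16 mm long (y from -8 to +8 mm). Outer blocks = low rests at y = -155 and +155 mm, 10 mm long, tops 55 mm high.
- ridge (a point): Centre of the ridge's flat top, 75 mm above the worktop, axes as the stand's. A bar lying on the ridge stays level only if its balance point is above the 16 mm long top; otherwise it leans 0.131 rad down onto the low rest of its heavy side.
- bar: Dark wooden bar with steel end caps, 440 mm long (own y) x 30 mm (x) x 20 mm thick (z), loose, 600 g in all. Origin: centre of its underside. Starts along the stand's row, middle 95 mm to the -y side of the ridge, +y end up, leaning on the ridge's edge and the -y rest. An unseen fixed weight inside puts its balance point up to 50 mm either way from the middle, at mid-thickness.
- bar_high (a point): Centre of the bar's underside 10 mm from its +y end: the end that is up at the start. The bar must be slid some 40 to 150 mm towards the stand's +y. Balanced, its whole underside is 75 mm above the worktop.
- hanger: Loose steel saddle hanger, 60 g: inverted U, 46 mm wide (x), 38 mm between its legs, 24 mm long (y); legs 14 mm high, plate 4 mm; on it a tab to grip, 24 (x) x 8 mm (y), 18 to 54 mm above the origin (between the leg feet, z up). Starts on the worktop on the robot's side, left or right. On the bar its legs straddle the bar's width, plate on the bar's top, origin 81 mm above the worktop.
- cutter: Bystander: steel ring cutter, 64 mm across, 35 mm high, on the robot's side of the bar, opposite the hanger. Origin: centre of its underside.
- shaker: Bystander: steel salt shaker, 40 mm across, 66 mm high, between robot and stand. Origin: centre of its underside.
- jar: Bystander: amber glass jar, 72 mm across, 110 mm high, beyond the stand. Origin: centre of its underside.
- bowl: Bystander: steel bowl, 110 mm across, 50 mm high, beyond the stand. Origin: centre of its underside.
- oil: Bystander: green glass bottle, 60 mm across, 200 mm high, to the right of the bar. Origin: centre of its underside.
- tub: Bystander: white tub with red lid, 118 x 118 x 90 mm, to the left of the bar. Origin: centre of its underside.
- knife: Bystander: bread knife lying flat, 330 mm long (own y, handle to -y), to the robot's right. Origin: under the junction of handle and blade.
Not all that is in view belongs to the job. Leave any purple look-alike of the hanger alone.

How it is judged:
On the way:
1. the bar lies level and at rest on the ridge alone, untouched, the hanger not yet on it (angle between bar's own z axis and vertical below 0.05 rad and z of bar in the frame of stand between 0.07 and 0.08 m and linear speed of bar below 0.02 m/s and angular speed of bar below 0.15 rad/s and contact force between the fingers and bar below 0.05 N and distance between hanger and stand above 0.12 m), for 0.3 s.
At the end, for the whole second after the job is handed in: Bar still, level within 0.05 rad, underside at ridge height within 5 mm, along the stand within 0.2 rad. Hanger still, upright within 0.08 rad, astride it, origin 77 to 86 mm high, within 10 mm of the ridge centre along the bar, 15 mm across, square to the bar within 0.3 rad. Both released (angle between bar's own z axis and vertical below 0.05 rad and z of bar in the frame of stand between 0.07 and 0.08 m and linear speed of each of bar, hanger below 0.02 m/s and angular speed of bar below 0.15 rad/s and contact force between the fingers and bar below 0.05 N and contact force between the fingers and hanger below 0.05 N and angle between the y axis of bar and the y axis of stand, either way round below 0.2 rad and y of hanger in the frame of stand between -0.01 and 0.01 m and x of hanger in the frame of stand between -0.015 and 0.015 m and z of hanger in the frame of stand between 0.077 and 0.086 m and angle between hanger's own z axis and vertical below 0.08 rad and angle between the y axis of hanger and the y axis of bar, either way round below 0.3 rad); the robot touches nothing.
It fails at once if the bar is lifted off the stand (its underside at the middle over 95 mm high) (z of bar in the frame of stand above 0.095 m).
It fails at once if the bar is pressed onto the stand with more than 35 N (contact force between bar and stand above 35 N).
It fails at once if a bystander is moved by more than 20 mm (distance of any of cutter, shaker, jar, bowl, oil, tub, knife from where it was at the start of the episode above 0.02 m).
It also fails if it takes over 72 s, if anything falls off the work surface, if the arm or the gripper's body presses on something with over 40 N, if the wrist force passes 120 N, or if a joint passes its speed limit or range.

## Robot

A 6-joint arm with a two-finger parallel gripper is mounted at the origin on the work surface. World frame = base frame: x ahead of the robot, y to its left, z up, the work surface at z = 0. Lengths are in m, angles in rad, forces in N, time in s.
With the tool pointing down it reaches from about 0.3 to 0.85 m from the base axis. Payload 5.4 kg.
Tool frame: the origin (TCP) lies midway between the tips of the shut fingers; the grasp point (between the pads) lies 19 mm behind it (r.grip_depth is the distance from the TCP to the grasp point, in m); z points along the fingers, y is the line along which they close (so a half turn about z gives the same grasp; the last joint's range is limited). The gripper opens to 85 mm and grips with 20 to 120 N. Pads are 22 mm wide; open, the fingers measure 114 mm over their backs; the gripper's body (76 mm by 85 mm) begins 54 mm behind the grasp point. The pads swing forward as they close: fully open they stand 13 mm farther back than shut.
Start: joints at [1.131, 0.158, 1.597, -0, 1.386, -0.21], TCP at [0.131, 0.56, 0.211] pointing down, gripper open.
Joint ranges: [-2.91, 2.91], [-0.94, 2.29], [0.18, 2.7], [-1.29, 4.43], [0.17, 2.64], [-3, 3]. Speed limits (rad/s): [2.57, 2.57, 3.14, 3.14, 3.14, 3.14].

## Interface

Orientations are given as a unit quaternion [w, x, y, z].
In Python, from workcell import r gives the robot as it stands. The module is installed in compiled form; this text tells all that it offers.
- The arm moves only by the tool send_rows, never from a script. Its argument "motion" is a list that holds one entry, the list of rows, each a list of 5 numbers: the opening, from 0 (shut) to 1 (fully open), then the shift along the world's x, y, z in cm, then the turn about the world's z in degrees. In form: [[[grip, dx, dy, dz, turn], ...]]. A call has 1 to 12 rows; each row is the pose to reach, as a shift and turn from the pose commanded when the call began; what a row does not reach only later rows make up. A row lasts 1/12 s, in which the tool goes at most 41.7 mm and 7.16 degrees, less where a joint would pass 70% of its speed; a pose out of reach is approached as far as the arm can. A call with a gripper value outside its range is refused whole. The fingers move at their own pace and stop on an object; the grip force is fixed at half the most. Time passes only in rows, so rows that repeat a pose let the fingers close. It gives the time, the measured TCP pose, the force, the opening and the grip force at its end, in the units of the state.
- r.get_state(): the state, without advancing time (a new reading comes with each control period).
- r.grab_frame(name): name is "side" or "top" or "wrist"; returns a dict with "pixels" (420x560x3 uint8, blue, green, red), "camera_matrix" (3x3 intrinsics, pixels), "D" ([k1, k2, p1, p2, k3] as OpenCV has them; the pictures are not rectified), "R" (3x3) and "t" (3): a world point X has camera coordinates R X + t. Camera axes: x right, y down, z forward; pixel columns grow to the right and rows downward; lengths in m; the calibration is good to about 2 mm. A picture is of the moment at which its call begins. There is no depth.
- r.job_done(): hands the job in; it is judged then, once.
The state is a dict: "time": time; "joints": joint angles; "joint_vel": joint speeds; "joint_efforts": joint torques, N m; "tool_pos": TCP position; "tcp_rot": TCP orientation; "wrist_force": force on the tool from outside, world axes, zero at the start; "moment": the same for the moment, N m; "gripper_width": opening from 0.0 (shut) to 1.0 (fully open); "grip_force": force on a finger pad.
Only numpy, scipy, OpenCV 4.12 (cv2) and the standard library are available. Lean on these libraries where they do the work, as an engineer would, in place of code of your own. Each camera call takes 0.05 s, during which the arm holds its last target. There are 200 camera calls.

## Working session

There is one attempt and no reset: what is moved stays moved. The work goes in short steps, Python scripts to look and compute and a tool call to move; the robot and the scene stay as the last step left them, time stands still between calls to the robot, and variables do not carry over. Pictures are saved under pics/ and viewed, at most 10 in all, crops included, and the job is handed in when it is done.

Besides the shell and the picture viewer there is one more tool, called after "Call:" by a JSON object that holds its "api" and its "payload", one argument or row to a line. send_rows: Moves the arm, as the interface text tells. Its arguments: {"type":"object","properties":{"motion":{"type":"array","items":{"type":"array","items":{"type":"array","items":{"type":"number"}}}}},"required":["motion"]}

```bash
mkdir -p pics; cat > h.py <<'E'
import numpy as np, cv2
from workcell import r
def grab(n,save=None):
    f=r.grab_frame(n)
    if save: cv2.imwrite('pics/'+save,f['pixels'])
    return f
def ray(f,uv):
    uv=np.array(uv,float).reshape(-1,1,2)
    p=cv2.undistortPoints(uv,np.array(f['camera_matrix']),np.array(f['D'])).reshape(-1,2)
    d=np.c_[p,np.ones(len(p))]@np.array(f['R']); c=-np.array(f['R']).T@np.array(f['t'])
    return c,d
def onz(f,uv,z):
    c,d=ray(f,uv); return c+d*((z-c[2])/d[:,2])[:,None]
def proj(f,X):
    R=np.array(f['R']);return cv2.projectPoints(np.array(X,float).reshape(-1,3),cv2.Rodrigues(R)[0],np.array(f['t'],float),np.array(f['camera_matrix']),np.array(f['D']))[0].reshape(-1,2)
E
python3 - <<'E'
from h import *
for n in ('top','side'):
    f=grab(n,n+'0.png'); print(n,np.round(-np.array(f['R']).T@f['t'],3))
a=cv2.imread('pics/top0.png');b=cv2.imread('pics/side0.png')
s=r.get_state();print(s['time'],s['tool_pos'],s['tcp_rot'])
E
```

```text
top [ 0.298 -0.006  1.689]
side [0.249 0.61  0.814]
0.1 [0.13073345 0.55933288 0.20979434] [-2.70658044e-04  1.14646828e-01  9.93405938e-01 -8.20297613e-04]
```

View pics/top0.png

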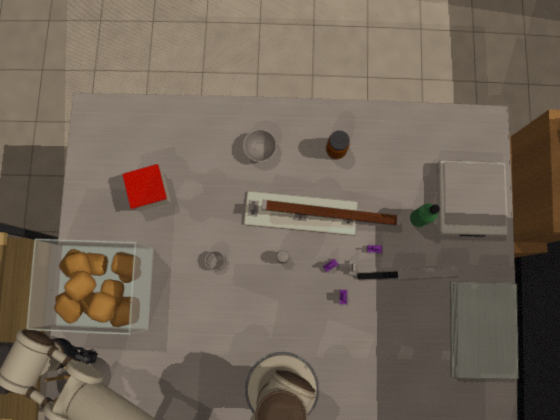

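View pics/side0.png

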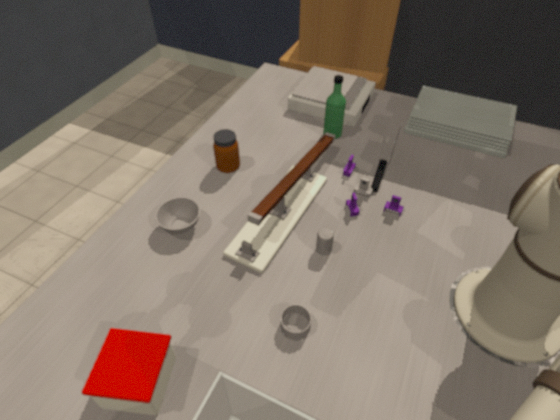

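The top view shows the bar from (266,206) to (396,219) on the board, with the oil bottle close behind its low end. The candidates for the hanger are the steel piece at (353,268) and three purple look-alikes at (330,265), (374,248) and (344,297). The steel one fits the description; I'll confirm it in a crop and measure.

```bash
python3 - <<'E'
from h import *
T=grab('top');S=grab('side')
a=T['pixels'];b=S['pixels']
c1=cv2.resize(a[225:315,300:400],(400,360),interpolation=cv2.INTER_CUBIC)
c2=cv2.resize(b[140:230,320:420],(400,360),interpolation=cv2.INTER_CUBIC)
c3=cv2.resize(a[170:245,235:445],(800,236),interpolation=cv2.INTER_CUBIC) if 0 else cv2.resize(a[170:245,235:448],(682,240),interpolation=cv2.INTER_CUBIC)
o=np.zeros((600,800,3),np.uint8);o[:360,:400]=c1;o[:360,400:]=c2;o[360:,:682]=c3
cv2.imwrite('pics/crop1.png',o)
hsv=cv2.cvtColor(a,cv2.COLOR_BGR2HSV)
def big(m):
    cs,_=cv2.findContours(m,cv2.RETR_EXTERNAL,cv2.CHAIN_APPROX_NONE);return max(cs,key=cv2.contourArea)
roi=np.zeros(a.shape[:2],np.uint8);roi[180:245,235:410]=1
board=((hsv[...,1]<60)&(hsv[...,2]>170)&(roi>0)).astype(np.uint8)
pts=cv2.findNonZero(board); 
hull=cv2.convexHull(big(cv2.morphologyEx(board,cv2.MORPH_CLOSE,np.ones((15,15)))))
q=onz(T,hull.reshape(-1,2),.015)[:,:2].astype(np.float32)
print('board',cv2.minAreaRect(q), np.round(cv2.boxPoints(cv2.minAreaRect(q)),3).tolist())
bar=((hsv[...,1]>110)&((hsv[...,0]<20)|(hsv[...,0]>170))&(roi>0)).astype(np.uint8)
c=big(bar);print('barpx',cv2.minAreaRect(c),len(c))
print('hanger', np.round(onz(T,[[353,268]],.04),3), 'purple',np.round(onz(T,[[330,265],[374,248],[344,297]],.03),3).tolist())
g=((hsv[...,0]>50)&(hsv[...,0]<90)&(hsv[...,1]>100)).astype(np.uint8);c=big(g);print('oil',c.reshape(-1,2).min(0),c.reshape(-1,2).max(0))
E
```

```text
board ((0.5050042867660522, -0.17054320871829987), (0.09064927697181702, 0.013868959620594978), 88.47262573242188) [[0.4970000088214874, -0.2160000056028366], [0.5109999775886536, -0.2160000056028366], [0.5130000114440918, -0.125], [0.49900001287460327, -0.125]]
barpx ((331.2927551269531, 212.4449920654297), (130.74864196777344, 9.75905990600586), 6.536633491516113) 274
hanger [[ 0.381 -0.214  0.04 ]] purple [[0.389, -0.142, 0.03], [0.447, -0.281, 0.03], [0.29, -0.188, 0.03]]
oil [411 204] [436 225]
```

View pics/crop1.png

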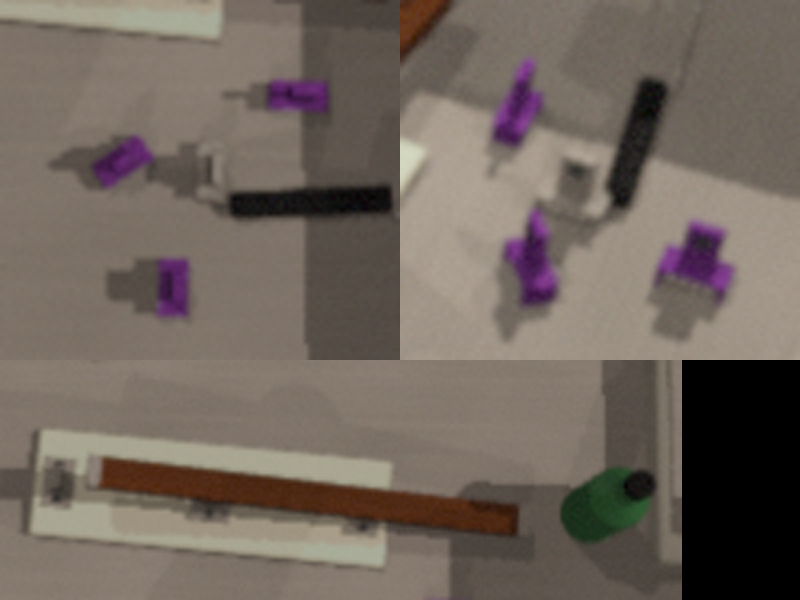

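The crop confirms the steel saddle at top (353,268), with the knife's butt just to its right. The board corners are at about (247,192), (357,202), (356,235) and (244,225).

```bash
cat >> h.py <<'E'
def fitline(p): 
    v=cv2.fitLine(np.array(p,np.float32),cv2.DIST_HUBER,0,.01,.01).ravel(); return v
E
python3 - <<'E'
from h import *
T=grab('top')
q=onz(T,[[246.9,192.5],[357.2,202.2],[355.6,234.7],[244.4,224.7]],.015)
print(np.round(q,3).tolist()); c=q.mean(0)
u=(q[0]+q[3]-q[1]-q[2])[:2]; print('c',c,'len',np.linalg.norm(u)/2,'wid',np.linalg.norm((q[0]-q[3])[:2]))
u/=np.linalg.norm(u); print('ydir',u,'yaw deg',np.degrees(np.arctan2(-u[0],u[1])))
# bar predicted
cs,sn=np.cos(.131),np.sin(.131)
R=np.array([u[1],-u[0]])
def P(s,across,h): # point on bar at own y=s, above underside h
    # contact at ridge edge stand y=-8,z=.075 ; origin at y=-.095
    y0=-.095; z0=.075+(y0+.008)*np.tan(.131)
    y=y0+s*cs-h*sn; z=z0+s*sn+h*cs
    return np.r_[c[:2]+u*y+R*across,z]
for s in (.22,.21,0,-.22): print(s,np.round(P(s,0,0),3),'px top',np.round(proj(T,[P(s,-.015,.02),P(s,.015,.02)]),1).tolist())
print('ridge',c[:2])
hsv=cv2.cvtColor(T['pixels'],cv2.COLOR_BGR2HSV)
m=((hsv[...,1]>110)&((hsv[...,0]<20)|(hsv[...,0]>170))).astype(np.uint8);m[:180]=0;m[245:]=0;m[:,:240]=0;m[:,410:]=0
for x in (275,300,330,360,390): 
    v=np.nonzero(m[:,x])[0];print(x,v.min(),v.max(),end=' ')
E
```

```text
[[0.617, 0.131, 0.015], [0.596, -0.228, 0.015], [0.489, -0.224, 0.015], [0.511, 0.135, 0.015]]
c [ 0.55318962 -0.04670849  0.015     ] len 0.359780286985116 wid 0.10578721408703842
ydir [0.05979652 0.99821059] yaw deg -3.428133343077103
0.22 [0.561 0.076 0.092] px top [[262.1, 210.0], [263.1, 200.4]]
0.21 [0.56  0.066 0.091] px top [[265.4, 210.4], [266.3, 200.7]]
0 [ 0.548 -0.142  0.064] px top [[332.6, 217.7], [333.3, 208.2]]
-0.22 [ 0.534 -0.359  0.035] px top [[400.4, 225.1], [400.9, 215.7]]
ridge [ 0.55318962 -0.04670849]
275 202 210 300 204 213 330 208 216 360 211 220 390 215 223
```

Call:
{"api": "send_rows", "payload": {
  "motion": [
    [[1,3.5,-4.2,0,-7],[0.8,7,-8.4,0,-14],[0.8,10.5,-12.6,0,-21],[0.8,14,-16.8,0,-28],[0.8,17.5,-21,0,-35],[0.8,21,-25.2,0,-42],[0.8,24.5,-29.4,0,-49],[0.8,28,-33.6,0,-56],[0.8,31.5,-37.8,0,-63],[0.8,35,-42,0,-70],[0.8,38.5,-46,0,-77],[0.8,42.7,-50.9,0,-80.2]]
  ]
}}

```text
time: 1.25
tool_pos: [0.4525, 0.1743, 0.2108]
tcp_rot: [0.0, 0.73, 0.684, 0.0]
wrist_force: [0.1, 0.8, -0.7]
gripper_width: 0.8
grip_force: 0.0
```

Call:
{"api": "send_rows", "payload": {
  "motion": [
    [[0.8,0,0,0,0],[0.8,0,0,0,0],[0.8,0,0,0,0]]
  ]
}}

```text
time: 1.5
tool_pos: [0.4511, 0.1765, 0.2105]
tcp_rot: [-0.0, 0.728, 0.686, -0.0]
wrist_force: [-0.3, 0.4, -0.1]
gripper_width: 0.798
grip_force: 0.0
```

Call:
{"api": "send_rows", "payload": {
  "motion": [
    [[0.8,3,-3,0,0],[0.8,6,-6,-1,0],[0.8,8,-9,-2,0],[0.8,10.7,-12,-4,0],[0.8,10.7,-12.6,-6,0],[0.8,10.7,-12.6,-6,0],[0.8,10.7,-12.6,-6,0]]
  ]
}}

```text
time: 2.08
tool_pos: [0.5569, 0.0518, 0.1494]
tcp_rot: [-0.002, 0.727, 0.687, -0.001]
wrist_force: [0.1, -0.0, 0.3]
gripper_width: 0.802
grip_force: 0.0
```

```bash
python3 - <<'E'
from h import *
f=grab('wrist','w1.png');s=r.get_state();print(s['time'],s['tool_pos'],s['wrist_force'],s['moment'])
u=np.array([.0598,.998]);R=np.array([.998,-.0598]);c=np.array([.553,-.047])
for a in (-.015,.015): print(proj(f,[np.r_[c+u*.08+R*a,.106],np.r_[c+u*.10+R*a,.109]]))
E
```

```text
2.1333 [0.55778106 0.05207787 0.15096712] [-0.85169033  0.79254457  0.06502178] [ 0.0174667   0.03747273 -0.03606571]
[[258.80567695 248.57688184]
 [258.23016401 224.81830786]]
[[298.08874304 248.75038093]
 [299.03861867 224.99586993]]
```

View pics/w1.png

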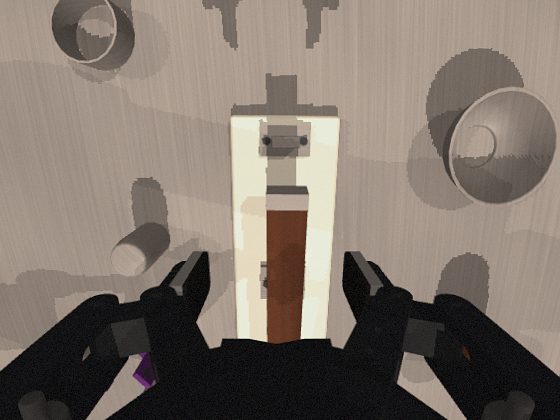

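The wrist view shows the bar at columns 267–307 with its cap end at row 187, running parallel to the image. The board's far corners are at (231,117) and (340,117), and the far rest block is centred near (285,138). Everything sits a few mm towards +x of my estimate.

```bash
python3 - <<'E'
from h import *
f=grab('wrist');hsv=cv2.cvtColor(f['pixels'],cv2.COLOR_BGR2HSV)
print(onz(f,[[231,117],[340,117],[235,300],[331,300]],.015))
print('bar top edges',onz(f,[[267,212],[307,212]],.117),onz(f,[[267,300],[307,300]],.107))
print('rest top', onz(f,[[260,122],[310,122],[260,157],[310,157]],.055))
T=grab('top');a=T['pixels'];g=cv2.cvtColor(a,cv2.COLOR_BGR2GRAY)
for x in (255,262,345,352): 
    print(x,g[185:245,x].tolist())
E
```

```text
[[ 0.51832044  0.13638064  0.015     ]
 [ 0.62571445  0.13055437  0.015     ]
 [ 0.50347611 -0.06683623  0.015     ]
 [ 0.61563575 -0.073183    0.015     ]]
bar top edges [[0.55241475 0.06508335 0.117     ]
 [0.58050219 0.06352353 0.117     ]] [[ 0.54723206 -0.01127827  0.107     ]
 [ 0.57956787 -0.01312577  0.107     ]]
rest top [[0.54856622 0.12840037 0.055     ]
 [0.59134395 0.12607383 0.055     ]
 [0.54654216 0.09875858 0.055     ]
 [0.59050939 0.09634818 0.055     ]]
255 [145, 144, 141, 137, 133, 131, 126, 119, 112, 104, 95, 84, 75, 79, 84, 85, 87, 85, 103, 95, 76, 66, 64, 66, 68, 69, 65, 68, 82, 106, 114, 131, 164, 167, 167, 168, 166, 167, 165, 154, 142, 141, 143, 142, 142, 143, 148, 151, 151, 147, 131, 109, 125, 142, 145, 145, 144, 145, 147, 147]
262 [149, 147, 143, 141, 139, 132, 130, 124, 119, 114, 106, 94, 86, 77, 76, 68, 67, 68, 66, 45, 18, 20, 34, 36, 36, 39, 58, 91, 107, 120, 140, 131, 103, 69, 60, 74, 97, 135, 163, 161, 153, 146, 147, 148, 150, 151, 154, 154, 155, 154, 153, 146, 117, 108, 134, 146, 149, 148, 147, 148]
345 [125, 124, 125, 126, 125, 122, 121, 115, 118, 118, 119, 118, 118, 117, 116, 131, 161, 165, 168, 167, 166, 167, 165, 152, 101, 61, 51, 49, 52, 52, 54, 54, 52, 55, 52, 73, 84, 99, 109, 128, 157, 162, 164, 172, 172, 171, 172, 168, 147, 108, 116, 125, 127, 129, 130, 129, 128, 128, 127, 127]
352 [126, 124, 124, 125, 126, 127, 121, 117, 117, 115, 114, 115, 117, 116, 118, 124, 145, 165, 167, 167, 168, 166, 167, 166, 148, 85, 51, 50, 48, 51, 51, 54, 51, 55, 49, 56, 81, 96, 122, 133, 145, 158, 162, 167, 171, 173, 171, 170, 165, 143, 114, 122, 128, 128, 130, 129, 127, 128, 128, 129]
```

Call:
{"api": "send_rows", "payload": {
  "motion": [
    [[0.8,0.6,0,-2,0],[0.8,0.6,0,-4,0],[0.8,0.6,0,-6,0],[0.8,0.6,0,-6.9,0],[0.8,0.6,0,-6.9,0],[0.8,0.6,0,-6.9,0]]
  ]
}}

```text
time: 2.73
tool_pos: [0.5649, 0.0508, 0.0828]
tcp_rot: [0.0, 0.727, 0.686, 0.0]
wrist_force: [0.9, 0.6, -0.8]
gripper_width: 0.799
grip_force: 0.0
```

```bash
python3 - <<'E'
from h import *
f=grab('wrist','w2.png');s=r.get_state();print(s['time'],s['tool_pos'],s['wrist_force'],s['moment'])
print(proj(f,[s['tool_pos']]))
E
```

```text
2.7833 [0.56560918 0.05055918 0.08345761] [-0.39239758 -0.07467584  1.01656573] [0.02500617 0.02757091 0.04501266]
[[276.90261058 247.9439308 ]]
```

View pics/w2.png

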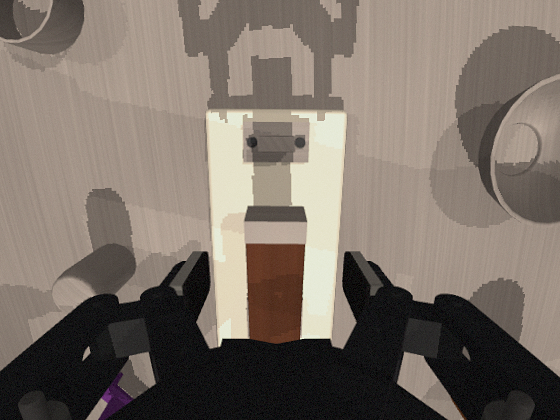

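The fingers' mid column (277) coincides with the bar's centre (276), and the board is centred there too. So the ridge is at x ≈ 0.5595. Closing.

Call:
{"api": "send_rows", "payload": {
  "motion": [
    [[0,0,0,0,0],[0,0,0,0,0],[0,0,0,0,0],[0,0,0,0,0],[0,0,0,0,0],[0,0,0,0,0]]
  ]
}}

```text
time: 3.28
tool_pos: [0.5653, 0.0501, 0.0828]
tcp_rot: [0.001, 0.728, 0.686, 0.001]
wrist_force: [-1.3, 0.8, 6.7]
gripper_width: 0.324
grip_force: 59.0
```

Call:
{"api": "send_rows", "payload": {
  "motion": [
    [[0,0,0,-0.6,0],[0,0,0,-0.6,0],[0,0,0,-0.6,0]]
  ]
}}

```text
time: 3.53
tool_pos: [0.5659, 0.051, 0.0774]
tcp_rot: [0.001, 0.728, 0.686, 0.001]
wrist_force: [-1.7, 4.4, 11.1]
gripper_width: 0.321
grip_force: 59.6
```

```bash
cat >> h.py <<'E'
def forces(n):
    A=[]
    for _ in range(n):
        r.grab_frame('wrist');s=r.get_state();A.append(np.r_[s['wrist_force'],s['moment']])
    A=np.array(A);return A.mean(0).round(3),(A.std(0)/n**.5).round(3)
E
python3 - <<'E'
from h import *
print(*forces(12));s=r.get_state();print(s['time'],s['tool_pos'],s['gripper_width'],s['grip_force'])
E
```

```text
[-1.497  4.11   9.878  0.371  0.349 -0.195] [0.087 0.071 0.146 0.009 0.009 0.01 ]
4.1333 [0.5659461  0.05095527 0.07769645] 0.32228152358432904 59.5859831571579
```

Call:
{"api": "send_rows", "payload": {
  "motion": [
    [[0,0,0,0.5,0],[0,0.06,1,0.6,0],[0,0.12,2,0.7,0],[0,0.18,3,0.8,0],[0,0.24,4,0.9,0],[0,0.3,5,1.05,0],[0,0.3,5,1.05,0],[0,0.3,5,1.05,0]]
  ]
}}

```text
time: 4.8
tool_pos: [0.5681, 0.101, 0.0867]
tcp_rot: [-0.0, 0.727, 0.686, 0.001]
wrist_force: [0.3, 4.2, 3.9]
gripper_width: 0.32
grip_force: 59.2
```

```bash
python3 - <<'E'
from h import *
print(*forces(4));s=r.get_state();print(s['time'],s['tool_pos'],s['gripper_width'],s['grip_force'])
f=grab('side','s2.png')
E
```

```text
[ 0.033  4.023  3.821  0.587 -0.102  0.034] [0.446 0.234 0.279 0.012 0.011 0.011]
5.0 [0.56795977 0.10048384 0.08653468] 0.3197852303355153 59.182283878326416
```

View pics/s2.png

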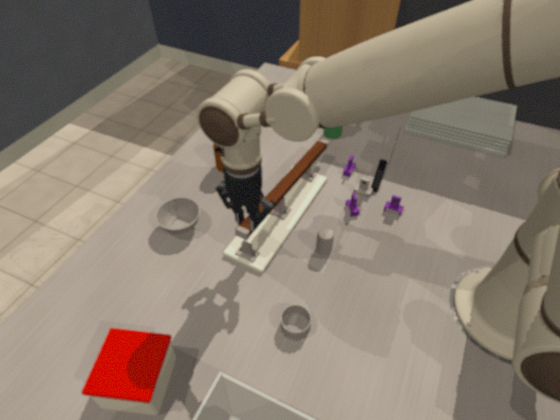

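Call:
{"api": "send_rows", "payload": {
  "motion": [
    [[0.7,0,0,0,0],[0.7,0,0,0,0],[0.7,0,0,0,0],[0.7,0,0,2.5,0],[0.7,0,0,5,0],[0.7,0,0,5,0],[0,0,0,5,0],[0,0,0,5,0],[0,0,0,5,0],[0,0,0,5,0],[0,0,0,5,0],[0,0,0,5,0]]
  ]
}}

```text
time: 6.05
tool_pos: [0.5671, 0.1002, 0.1354]
tcp_rot: [-0.0, 0.728, 0.686, -0.001]
wrist_force: [0.1, 0.1, -0.7]
gripper_width: 0.001
grip_force: 0.0
```

```bash
cat >> h.py <<'E'
def brown(f,box):
    hsv=cv2.cvtColor(f['pixels'],cv2.COLOR_BGR2HSV)
    m=((hsv[...,1]>110)&((hsv[...,0]<20)|(hsv[...,0]>170))).astype(np.uint8)
    k=np.zeros_like(m);x0,y0,x1,y1=box;k[y0:y1,x0:x1]=m[y0:y1,x0:x1]
    cs,_=cv2.findContours(k,cv2.RETR_EXTERNAL,cv2.CHAIN_APPROX_NONE);return max(cs,key=cv2.contourArea).reshape(-1,2)
def barend():
    "triangulated -y end (middle of brown's far top edge), world"
    T=grab('top');S=grab('side')
    a=brown(T,(240,180,410,245));b=brown(S,(225,110,345,240))
    A=a[a[:,0]>=a[:,0].max()-1].mean(0);i=b[:,1]<=b[:,1].min()+3;B=b[i].mean(0)
    c1,d1=ray(T,A);c2,d2=ray(S,B);d1=d1[0];d2=d2[0]
    x=np.linalg.lstsq(np.c_[d1,-d2],c2-c1,rcond=None)[0]
    p,q=c1+d1*x[0],c2+d2*x[1];print('end px',A,B,'pt',((p+q)/2).round(4),'gap',np.linalg.norm(p-q).round(4))
E
python3 - <<'E'
from h import *
barend();print(*forces(10));s=r.get_state();print(s['time'],s['tool_pos'],s['gripper_width'],s['grip_force'])
E
```

```text
end px [380.5 217.5] [319.5  144.25] pt [ 0.5444 -0.2967  0.056 ] gap 0.0058
[-0.021  0.227 -0.135 -0.002  0.016  0.016] [0.164 0.173 0.193 0.008 0.012 0.007]
6.65 [0.56758917 0.10019496 0.13620878] 0.002151393244781423 0.0
```

Call:
{"api": "send_rows", "payload": {
  "motion": [
    [[0,0,0,-1.5,0],[0,0,0,-1.9,0],[0,0,0,-2.2,0],[0,0,0,-2.5,0],[0,0,0,-2.8,0],[0,0,0,-3,0],[0,0,0,-3,0],[0,0,0,-3,0]]
  ]
}}

```text
time: 7.32
tool_pos: [0.5677, 0.1002, 0.1063]
tcp_rot: [0.0, 0.728, 0.686, 0.0]
wrist_force: [-0.4, 0.3, -0.1]
gripper_width: 0.001
grip_force: 0.0
```

```bash
python3 - <<'E'
from h import *
barend();print(*forces(14));s=r.get_state();print(s['time'],s['tool_pos'],s['gripper_width'],s['grip_force'])
E
```

```text
end px [380.5 217.5] [319.92307692 144.30769231] pt [ 0.5437 -0.2968  0.056 ] gap 0.0046
[-0.099  0.043  0.166 -0.008  0.006  0.006] [0.115 0.108 0.132 0.008 0.007 0.007]
8.1167 [0.56760259 0.10017928 0.10620001] 0.0032786682308433884 0.0
```

Call:
{"api": "send_rows", "payload": {
  "motion": [
    [[0,0,0,-0.2,0],[0,0,0,-0.4,0],[0,0,0,-0.6,0],[0,0,0,-0.8,0],[0,0,0,-1,0],[0,0,0,-1,0],[0,0,0,-1,0]]
  ]
}}

```text
time: 8.7
tool_pos: [0.5675, 0.1002, 0.096]
tcp_rot: [-0.0, 0.728, 0.686, -0.0]
wrist_force: [-1.0, -0.2, 0.5]
gripper_width: -0.001
grip_force: 0.0
```

```bash
python3 - <<'E'
from h import *
barend();print(*forces(6));s=r.get_state();print(s['time'],s['tool_pos'],s['gripper_width'],s['grip_force'])
f=grab('wrist','w3.png')
E
```

```text
end px [380.5 217.5] [320.         143.90909091] pt [ 0.5435 -0.2965  0.0578] gap 0.0046
[ 0.125 -0.092 -0.219 -0.003 -0.017 -0.011] [0.155 0.129 0.232 0.014 0.008 0.015]
9.1 [0.56765224 0.10017292 0.0962833 ] 0.001833327556215083 0.0
```

View pics/w3.png

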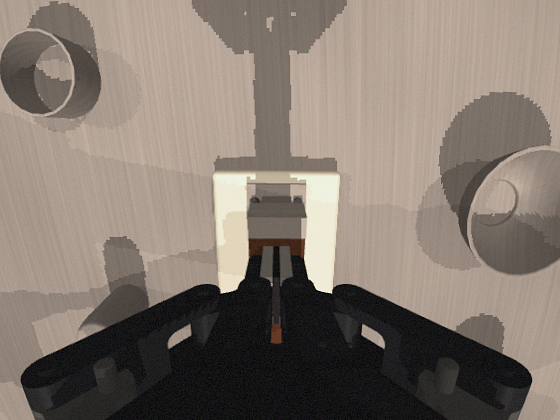

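```bash
python3 - <<'E'
from h import *
T=grab('top');S=grab('side');W=grab('wrist')
u=np.array([.0598,.998]);R=np.array([.998,-.0598]);c=np.array([.5575,-.047])
for nm,t in (('tilt',.131),('level',0),('tilt+',-.131)):
    cs,sn=np.cos(t),np.sin(t)
    def P(s,a,h,y0=-.045):
        e=-.008*np.sign(t)
        return np.r_[c+u*(y0+s*cs-h*sn)+R*a,.075+(y0-e*1)*np.tan(t)*1+s*sn+h*cs]
    print(nm,'top',proj(T,[P(-.21,0,.02)]).round(1),'side',proj(S,[P(-.21,-.015,.02),P(-.21,.015,.02)]).round(1).tolist(),'wrist end top/bottom',proj(W,[P(.22,-.015,.02),P(.22,.015,.02),P(.22,0,0),P(.21,-.015,.02)]).round(1).tolist())
a=brown(S,(225,110,345,240));print('side brown',a.min(0),a.max(0),a[a[:,0]>=a[:,0].max()-1],a[a[:,1]<=a[:,1].min()+1])
E
```

```text
tilt top [[382.5 217. ]] side [[326.8, 143.3], [317.3, 140.2]] wrist end top/bottom [[243.6, 221.7], [302.8, 221.8], [273.5, 207.1], [244.4, 239.1]]
level top [[384.1 215.5]] side [[327.6, 134.3], [318.0, 131.2]] wrist end top/bottom [[247.7, 202.2], [299.3, 202.3], [273.8, 195.1], [248.1, 218.7]]
tilt+ top [[384.7 213.7]] side [[328.0, 125.1], [318.1, 122.1]] wrist end top/bottom [[250.8, 193.4], [296.7, 193.5], [273.9, 191.4], [251.0, 208.6]]
side brown [248 143] [325 230] [[324 149]
 [324 148]
 [325 147]
 [325 146]
 [325 145]
 [324 145]] [[317 143]
 [316 144]
 [322 144]
 [321 144]
 [320 143]
 [319 143]
 [318 143]]
```

Call:
{"api": "send_rows", "payload": {
  "motion": [
    [[0,0,0,-0.2,0],[0,0,0,-0.4,0],[0,0,0,-0.6,0],[0,0,0,-0.8,0],[0,0,0,-0.8,0],[0,0,0,-0.8,0]]
  ]
}}

```text
time: 9.8
tool_pos: [0.5675, 0.1003, 0.0881]
tcp_rot: [-0.0, 0.728, 0.686, -0.0]
wrist_force: [-0.2, 0.4, 2.2]
gripper_width: -0.002
grip_force: 1.1
```

```bash
python3 - <<'E'
from h import *
barend();print(*forces(6));s=r.get_state();print(s['time'],s['tool_pos'],s['joint_efforts'])
f=grab('wrist');a=f['pixels'];b=grab('side')['pixels']
print(f['camera_matrix'],np.round(-np.array(f['R']).T@f['t'],3))
o=np.hstack([cv2.resize(a[150:390,160:400],(400,400)),cv2.resize(b[110:270,200:360],(400,400))]);cv2.imwrite('pics/c4.png',o)
E
```

```text
end px [381.2 216.6] [319.92307692 141.23076923] pt [ 0.5449 -0.2971  0.0666] gap 0.0042
[ 0.199  1.315  2.217  0.265 -0.025  0.   ] [0.24  0.27  0.273 0.014 0.015 0.019]
10.2 [0.56766757 0.10021623 0.08829789] [-8.18434227e-01 -4.02581048e+01 -2.90200335e+01 -4.26350366e-01
  2.18895846e-02 -4.61217223e-04]
[[291.21960437   0.         275.89757649]
 [  0.         291.21960437 211.86225275]
 [  0.           0.           1.        ]] [0.571 0.167 0.252]
```

View pics/c4.png

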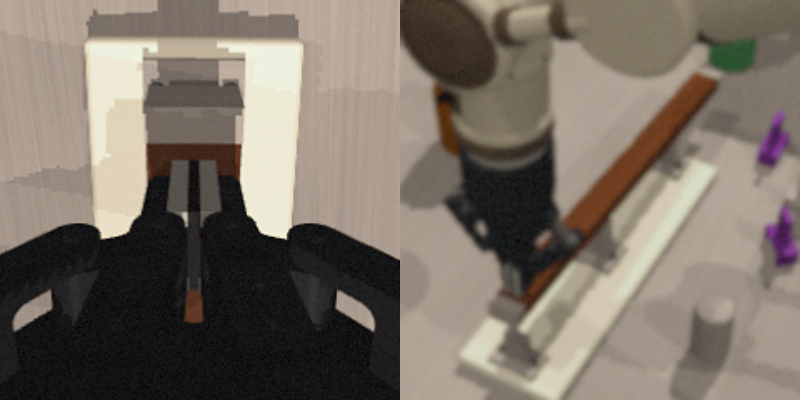

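```bash
python3 - <<'E'
from h import *
print(*forces(16))
E
```

```text
[ 0.02   1.4    2.414  0.258 -0.032 -0.014] [0.119 0.14  0.143 0.006 0.01  0.006]
```

Call:
{"api": "send_rows", "payload": {
  "motion": [
    [[0,0,0,2,0],[0.7,0,0,4,0],[0.7,0,0,4,0],[0.7,0,0,4,0],[0.7,0,0,4,0],[0.7,0,0,4,0],[0.7,0,0,2,0],[0.7,0,0,0,0],[0.7,0,0,0,0],[0.2,0,0,0,0],[0.2,0,0,0,0],[0,0,0,0,0]]
  ]
}}

```text
time: 12.1
tool_pos: [0.5684, 0.1001, 0.0895]
tcp_rot: [0.001, 0.728, 0.686, 0.001]
wrist_force: [-1.3, -0.6, 0.6]
gripper_width: 0.325
grip_force: 59.1
```

Call:
{"api": "send_rows", "payload": {
  "motion": [
    [[0,0,0,0,0],[0,0,0,0,0],[0,0.06,1,0.1,0],[0,0.12,2,0.2,0],[0,0.18,3,0.3,0],[0,0.24,4,0.4,0],[0,0.3,5,0.4,0],[0,0.36,6,0.3,0],[0,0.36,6,0.3,0]]
  ]
}}

```text
time: 12.85
tool_pos: [0.571, 0.163, 0.091]
tcp_rot: [-0.001, 0.727, 0.687, 0.001]
wrist_force: [-0.9, 3.9, 0.9]
gripper_width: 0.323
grip_force: 59.3
```

Call:
{"api": "send_rows", "payload": {
  "motion": [
    [[0,0,0,-0.3,0],[0,0,0,-0.6,0],[0,0,0,-0.9,0],[0,0,0,-1.2,0],[0,0,0,-1.2,0]]
  ]
}}

```text
time: 13.27
tool_pos: [0.5711, 0.1602, 0.0786]
tcp_rot: [-0.0, 0.728, 0.686, 0.0]
wrist_force: [1.0, 3.5, 1.9]
gripper_width: 0.322
grip_force: 59.4
```

Call:
{"api": "send_rows", "payload": {
  "motion": [
    [[0,0,0,-0.3,0],[0,0,0,-0.6,0],[0,0,0,-0.8,0],[0,0,0,-0.8,0]]
  ]
}}

```text
time: 13.6
tool_pos: [0.5711, 0.1601, 0.0707]
tcp_rot: [-0.0, 0.727, 0.686, -0.0]
wrist_force: [1.2, 2.7, 2.1]
gripper_width: 0.323
grip_force: 59.4
```

```bash
python3 - <<'E'
from h import *
barend();print(*forces(4));s=r.get_state();print(s['time'],s['tool_pos'])
E
```

```text
end px [364.2 214.5] [311.25   151.3125] pt [ 0.5498 -0.2432  0.068 ] gap 0.0043
[ 1.37   2.645  1.69   0.049 -0.229  0.254] [0.372 0.143 0.197 0.022 0.002 0.007]
13.9 [0.57133875 0.1599875  0.07136109]
```

Call:
{"api": "send_rows", "payload": {
  "motion": [
    [[0.7,0,0,0,0],[0.7,0,0,0,0],[0.7,0,0,0,0],[0.7,0,0,0,0],[0.7,0,0,2,0],[0.7,0,0,5,0],[0.7,0,0,7,0],[0.7,0,0,7,0],[0.7,0,0,7,0]]
  ]
}}

```text
time: 14.65
tool_pos: [0.5721, 0.1601, 0.1425]
tcp_rot: [0.001, 0.728, 0.686, 0.001]
wrist_force: [-1.3, -0.0, -0.5]
gripper_width: 0.7
grip_force: 0.0
```

```bash
python3 - <<'E'
from h import *
barend();barend();s=r.get_state();print(s['time'],s['tool_pos'],s['wrist_force'])
b=grab('side')['pixels'];w=grab('wrist')['pixels']
o=np.hstack([cv2.resize(b[110:270,190:350],(400,400)),cv2.resize(w[100:340,160:400],(400,400))]);cv2.imwrite('pics/c5.png',o)
E
```

```text
end px [364.3 214.6] [312.15384615 146.53846154] pt [ 0.5468 -0.2405  0.0879] gap 0.0051
end px [364.3 214.6] [312.07692308 146.38461538] pt [ 0.5469 -0.2404  0.0885] gap 0.0053
14.85 [0.56996159 0.15999881 0.13934922] [ 0.336913    0.29570705 -0.06939223]
```

View pics/c5.png

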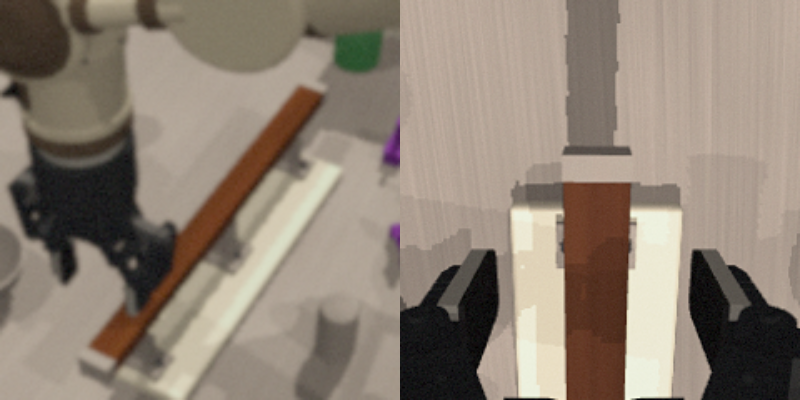

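The bar now lies level, with its far end at z ≈ 0.088, which matches the level prediction. The reading is stable and the bar is untouched. Now to pin down the ridge position from the board edge, then go for the hanger.

```bash
python3 - <<'E'
from h import *
barend()
f=grab('wrist');s=r.get_state();g=cv2.GaussianBlur(cv2.cvtColor(f['pixels'],cv2.COLOR_BGR2GRAY),(3,3),0).astype(float)
for x in (235,245,310,320): 
    d=np.diff(g[205:240,x]);i=d.argmax();print('edge row',x,205+i+.5,onz(f,[[x,205.5+i]],.015).round(4))
for y in (250,300): 
    d=np.diff(g[y,215:345]);print('cols',215.5+d.argmax(),215.5+d.argmin(),onz(f,[[215.5+d.argmax(),y],[215.5+d.argmin(),y]],.015).round(4).tolist())
print(s['tool_pos'],s['joints'])
E
```

```text
end px [364.3 214.5] [312.23076923 146.38461538] pt [ 0.5468 -0.2405  0.0886] gap 0.0046
edge row 235 223.5 [[0.5269 0.1379 0.015 ]]
edge row 245 224.5 [[0.5372 0.1362 0.015 ]]
edge row 310 224.5 [[0.6047 0.1323 0.015 ]]
edge row 320 224.5 [[0.6151 0.1317 0.015 ]]
cols 216.5 334.5 [[0.5042, 0.1094, 0.015], [0.6302, 0.1022, 0.015]]
cols 294.5 338.5 [[0.5851, 0.044, 0.015], [0.6347, 0.0408, 0.015]]
[0.57085152 0.16014377 0.14057086] [ 6.98737261e-02  2.65356487e-01  1.61513136e+00 -6.71660213e-06
  1.26217610e+00  1.28632204e-01]
```

Call:
{"api": "send_rows", "payload": {
  "motion": [
    [[0.6,0,0,4,0],[0.6,0,0,8,0],[0.6,-2,-2,11,-7],[0.6,-4,-6,11,-14],[0.6,-6,-10,11,-21],[0.6,-8,-14,11,-28],[0.6,-10,-18,11,-35],[0.6,-12,-22,11,-42],[0.6,-14,-26,11,-49],[0.6,-16,-30,11,-56],[0.6,-18,-34,11,-63],[0.6,-19,-37,11,-70]]
  ]
}}

```text
time: 16.1
tool_pos: [0.3851, -0.1979, 0.2514]
tcp_rot: [0.0, 0.99, 0.142, 0.0]
wrist_force: [-0.0, -0.5, 0.5]
gripper_width: 0.6
grip_force: 0.0
```

Call:
{"api": "send_rows", "payload": {
  "motion": [
    [[0.6,0,0,0,-7],[0.6,0,0,0,-14],[0.6,0,0,0,-16.6],[0.6,0,0,0,-16.6],[0.6,0,0,0,-16.6]]
  ]
}}

```text
time: 16.52
tool_pos: [0.3865, -0.1966, 0.2511]
tcp_rot: [-0.0, 1.0, 0.001, -0.0]
wrist_force: [1.3, 0.3, 0.1]
gripper_width: 0.602
grip_force: 0.0
```

```bash
python3 - <<'E'
from h import *
barend()
f=grab('wrist','w6.png');s=r.get_state();print(s['time'],s['tool_pos'],s['tcp_rot'],s['wrist_force'],proj(f,[s['tool_pos'],[.387,-.214,.054],[.387,-.214,.0]]))
E
```

```text
end px [364.3 214.5] [312.15384615 146.38461538] pt [ 0.5469 -0.2404  0.0885] gap 0.0048
16.6667 [ 0.38662749 -0.19636526  0.2511838 ] [ 1.72839328e-06  9.99999412e-01  1.08402641e-03 -7.02131367e-06] [-0.5460996  -0.63481218 -0.205721  ] [[275.73992728 247.16725736]
 [289.97522378 187.3158105 ]
 [288.24011988 180.50214227]]
```

View pics/w6.png

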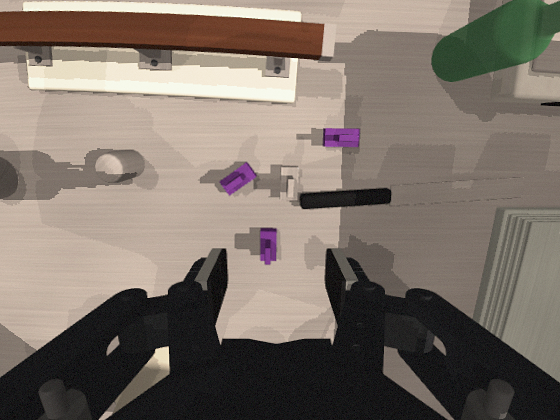

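The wrist view shows the steel hanger at about (290,182), the knife butt at (302,200) and purple look-alikes at (238,178), (342,137) and (268,245). The picture budget is used up, so I'll go by numbers from here.

```bash
python3 - <<'E'
from h import *
f=grab('wrist');a=f['pixels'];g=cv2.cvtColor(a,cv2.COLOR_BGR2GRAY)
print('cols 270..312');
for y in range(158,208,1): print(y,' '.join('%3d'%v for v in g[y,270:312]))
print('board -y/+y near corners',onz(f,[[296,102],[28,90],[300,10]],.015).round(4).tolist())
E
```

```text
cols 270..312
158 187 187 188 187 187 187 188 189 187 187 187 187 186 184 176 180 175 174 176 175 174 178 177 173 178 173 173 177 175 175 174 172 183 190 190 186 187 185 186 185 185 186
159 189 190 190 188 185 187 192 189 189 187 190 188 190 186 180 179 179 178 178 177 177 182 180 178 177 176 174 176 179 176 178 180 186 189 189 189 190 188 187 191 189 189
160 188 188 185 187 190 188 186 185 188 186 186 184 183 180 174 173 176 174 176 177 178 175 174 175 177 175 175 170 177 177 173 175 184 185 184 187 186 187 185 188 186 185
161 184 185 186 184 182 185 185 187 183 184 183 189 177 174 173 175 171 174 175 174 175 175 174 173 171 175 173 176 174 174 172 179 181 183 183 187 184 183 185 187 184 187
162 185 188 188 188 187 186 185 186 186 187 187 188 178 174 175 173 174 175 171 174 176 174 175 176 171 173 177 174 175 175 174 181 190 185 186 185 185 187 184 180 181 175
163 188 191 191 192 192 191 190 189 189 185 187 188 180 175 179 175 175 173 174 174 177 177 173 173 177 177 175 176 175 175 171 185 186 185 189 182 181 182 176 174 173 173
164 168 155 158 157 157 154 156 157 158 156 175 188 18
[... 6916 characters left out ...]
4 110 114 117 116 116 112 119  87  38  11  26  24  21  29  30  34  26  28  28  29
205 166 172 170 168 170 170 167 168 171 170 170 170 166 166 169 169 168 171 173 170 173 162 155 130 106 112 112 110 109 104  62   7  23  29  22  25  32  27  31  32  30  24
206 171 172 170 174 172 172 175 171 173 171 171 173 171 172 173 171 173 172 173 170 174 174 177 162 158 155 159 160 161 165 120  47  14  26  31  29  27  31  29  26  33  25
207 176 179 178 178 177 174 177 175 177 179 179 178 178 175 176 179 177 177 176 176 177 177 177 177 180 176 178 182 180 183 172 104  17  21  19  19  22  30  23  19  20  19
board -y/+y near corners [[0.4925, -0.2221, 0.015], [0.5135, 0.1382, 0.015], [0.6012, -0.2252, 0.015]]
```

Call:
{"api": "send_rows", "payload": {
  "motion": [
    [[0.35,0.3,-1.8,-3,0],[0.35,0.3,-1.8,-7,0],[0.35,0.3,-1.8,-11,0],[0.35,0.3,-1.8,-15,0],[0.35,0.3,-1.8,-17,0],[0.35,0.3,-1.8,-17,0],[0.35,0.3,-1.8,-17,0]]
  ]
}}

```text
time: 17.3
tool_pos: [0.3891, -0.214, 0.0808]
tcp_rot: [-0.001, 1.0, 0.001, -0.001]
wrist_force: [-0.3, -0.4, -0.3]
gripper_width: 0.349
grip_force: 0.0
```

```bash
python3 - <<'E'
from h import *
f=grab('wrist');a=f['pixels'];g=cv2.cvtColor(a,cv2.COLOR_BGR2GRAY);s=r.get_state();print(s['time'],s['tool_pos'])
p=proj(f,[[x,y,.054] for x in(.374,.398) for y in (-.2106,-.2186)]);print(p.round(1).tolist(),proj(f,[s['tool_pos']]))
c=p.mean(0).astype(int);print(c)
for y in range(c[1]-36,c[1]+37,3): print(y,' '.join('%3d'%v for v in g[y,c[0]-36:c[0]+37:2]))
E
```

```text
17.35 [ 0.39032468 -0.21515849  0.08246516]
[[271.0, 252.7], [282.4, 252.7], [270.9, 220.1], [282.7, 220.2]] [[277.74110452 246.41993486]]
[276 236]
200 193 190 191 131 130 131 128 129 131 129 127 131 204 194 194 196 191 187 184 174 179 178 185 179 181 179 161 155 156 170 179 180 178 182 182 180 180
203 132 129 127 131 133 127 131 132 131 129 130 141 200 190 191 198 191 175 181 176 181 180 184 174 179 178 173 153 154 167 179 175 178 174 175 177 178
206 128 130 133 129 129 131 129 127 126 125 129 143 202 190 191 199 191 184 182 177 180 176 187 176 178 186 147 151 147 166 173 173 171 170 175 171 172
209 128 131 130 129 130 128 129 126 125 127 120 122 138 132 128 134 104  82  85  86  95 165 187 175 179 187 172 144 163 169 167 170 171 167 171 173 170
212 127 123 116 119 117 121 124 123 118 117 116 140 133 128 132 136 109  87  89  90  88 138 159 176 190 193 173 152 168 179 176 178 181 176 181 177 178
215 119 119 119 122 119 117 116 119 116 119 116 150 134 132 133 137 103  90  89  92  91 125 164 153 172 181 165 154 168 175 180 176 177 175 178 178 177
218 120 116 119 119 120 115 117 114 117
[... 2148 characters left out ...]
 171 170 173 174 147 150 148 151 149 151 149 151 152 150 144  38  11  24  26  24  20  20  41
263   7  22  19  13 139 180 178 178 178 177 175 177 175 178 174 178 163 156 154 153 153 155 155 155 153 158 155 150 154 153 160 160  99  21  19  20  18
266  20  24  19   7 137 170 175 171 173 171 175 174 177 173 170 159 151 152 152 151 149 149 150 147 154 151 150 148 151 150 153 155  90  13  25  23  17
269  25  24  14  16 140 176 175 175 176 176 177 173 180 178 177 161 155 154 158 152 155 156 155 156 157 156 156 158 156 157 153 156  90  22  27  24  19
272  14  17  21   6 109 176 175 174 174 177 175 176 175 177 178 162 150 150 153 149 152 150 151 150 154 153 154 148 154 150 152 150  77  20  20  20  17
```

```bash
python3 - <<'E'
from h import *
f=grab('wrist');s=r.get_state();p=np.array(s['tool_pos'])
c2,d2=ray(f,[[304,234.5],[297,242]]); c1,d1=ray(f,[[306,192.5],[300.5,196]]); c1=c1+np.array([.38663,-.19637,.25118])-p
for i in (0,1):
    x=np.linalg.lstsq(np.c_[d1[i],-d2[i]],c2-c1,rcond=None)[0];print((c1+d1[i]*x[0]).round(4),(c2+d2[i]*x[1]).round(4))
print(p,proj(f,[[.39,-.2146,.054]]))
E
```

```text
[ 0.3698 -0.2394  0.0018] [ 0.3698 -0.2403  0.0019]
[ 0.3668 -0.2307  0.012 ] [ 0.3667 -0.2334  0.0123]
[ 0.39092309 -0.21580173  0.08334663] [[274.95788549 232.187516  ]]
```

Call:
{"api": "send_rows", "payload": {
  "motion": [
    [[0.35,0,0,-2,0],[0.35,0,0,-4,0],[0.35,0,0,-5.6,0],[0.35,0,0,-5.6,0],[0.35,0,0,-5.6,0],[0,0,0,-5.6,0],[0,0,0,-5.6,0],[0,0,0,-5.6,0],[0,0,0,-5.6,0],[0,0,0,-5.6,0]]
  ]
}}

```text
time: 18.23
tool_pos: [0.391, -0.2158, 0.0272]
tcp_rot: [0.001, 1.0, 0.0, 0.001]
wrist_force: [-0.7, 1.2, 6.9]
gripper_width: 0.064
grip_force: 59.5
```

Call:
{"api": "send_rows", "payload": {
  "motion": [
    [[0,0,0,2,0],[0,0,0,5,0],[0,0,0,9,0],[0,0,0,13,0],[0,2,2,15,0],[0,4,4,15,-1],[0,6.5,6.5,15,-2],[0,9,9,15,-3.4],[0,11,12,15,-3.4],[0,12,15,15,-3.4],[0,12,17,15,-3.4],[0,12,17,15,-3.4]]
  ]
}}

```text
time: 19.23
tool_pos: [0.5098, -0.041, 0.1756]
tcp_rot: [-0.001, 1.0, -0.027, 0.0]
wrist_force: [0.2, -0.7, -0.9]
gripper_width: 0.062
grip_force: 58.8
```

Call:
{"api": "send_rows", "payload": {
  "motion": [
    [[0,0,0,0,0],[0,0,0,0,0],[0,0,0,0,0]]
  ]
}}

```text
time: 19.48
tool_pos: [0.5095, -0.0457, 0.1755]
tcp_rot: [0.0, 1.0, -0.03, 0.0]
wrist_force: [0.7, -0.3, -0.3]
gripper_width: 0.065
grip_force: 58.8
```

```bash
python3 - <<'E'
from h import *
barend()
f=grab('wrist');s=r.get_state();print(s['time'],s['tool_pos'],s['tcp_rot'],s['gripper_width'],s['grip_force'],s['wrist_force'])
hsv=cv2.cvtColor(f['pixels'],cv2.COLOR_BGR2HSV);m=((hsv[...,1]>110)&((hsv[...,0]<20)|(hsv[...,0]>170)))
g=cv2.cvtColor(f['pixels'],cv2.COLOR_BGR2GRAY)
for x in range(40,540,50):
    v=np.nonzero(m[:,x])[0]
    if len(v)>5: print(x,v.min(),v.max(),onz(f,[[x,v.min()-.5],[x,v.max()+.5]],.095).round(4).tolist())
f0=cv2.imwrite('pics/w8.png',f['pixels'])
E
```

```text
end px [276.6 205.4] [292.66666667 166.66666667] pt [0.518  0.0225 0.2449] gap 0.0425
19.6333 [ 0.50944685 -0.04554776  0.17528893] [ 7.71137864e-05  9.99544459e-01 -3.01804349e-02  9.97143889e-05] 0.06399202527112503 58.84147102246061 [-0.44861941  0.79079014 -0.28104122]
40 140 174 [[0.5851, 0.1505, 0.095], [0.5557, 0.1582, 0.095]]
90 139 173 [[0.5822, 0.1054, 0.095], [0.5532, 0.1117, 0.095]]
140 138 393 [[0.5797, 0.0624, 0.095], [0.3128, 0.115, 0.095]]
190 137 172 [[0.5776, 0.0206, 0.095], [0.5482, 0.0245, 0.095]]
240 138 172 [[0.5741, -0.0202, 0.095], [0.5456, -0.0177, 0.095]]
290 138 401 [[0.5716, -0.0609, 0.095], [0.2953, -0.0483, 0.095]]
340 138 173 [[0.5694, -0.1017, 0.095], [0.5398, -0.1015, 0.095]]
390 139 173 [[0.5665, -0.143, 0.095], [0.5375, -0.144, 0.095]]
440 140 300 [[0.5638, -0.1854, 0.095], [0.4111, -0.1996, 0.095]]
490 141 174 [[0.5612, -0.2295, 0.095], [0.5322, -0.2329, 0.095]]
```

```bash
python3 - <<'E'
from h import *
f=grab('wrist');s=r.get_state();p=np.array(s['tool_pos']);print(p)
g=cv2.cvtColor(f['pixels'],cv2.COLOR_BGR2GRAY)
ex=np.array([np.cos(np.radians(-3.43)),np.sin(np.radians(-3.43)),0]);ey=np.array([-ex[1],ex[0],0])
for dx in (.0185,.023,.012): print(dx,proj(f,[p+ex*dx+ey*a+[0,0,-.0092] for a in(-.012,.012)]).round(1).tolist(),'foot',proj(f,[p+ex*dx+[0,0,-.0272]]).round(1).tolist())
for y in range(196,262,2): print(y,' '.join('%3d'%v for v in g[y,250:304:2]))
E
```

```text
[ 0.50945043 -0.04539283  0.17528145]
0.0185 [[295.1, 213.5], [256.1, 213.5]] foot [[275.6, 206.4]]
0.023 [[295.2, 206.4], [256.0, 206.4]] foot [[275.6, 199.9]]
0.012 [[294.9, 223.6], [256.3, 223.6]] foot [[275.6, 215.6]]
196 239 240 239 240 241 241 240 241 240 240 240 241 240 240 241 241 241 241 241 241 242 240 241 242 241 237 243
198 184 181 179 185 182 181 182 181 175 175 174 174 177 178 176 175 175 175 178 177 180 179 179 182 184 183 181
200 182 181 180 173 172 172 170 172 171 168 172 171 169 174 177 177 172 178 179 176 176 181 180 178 177 181 180
202 177 176 179 176 180 175 177 177 176 179 176 181 180 182 177 178 176 178 177 180 177 173 175 174 173 172 172
204 177 176 176 178 179 177 177 174 177 171 173 174 171 174 174 172 168 175 170 172 178 174 174 173 176 175 173
206 178 182 177 178 182 182 177 181 182 179 180 177 181 175 179 174 175 176 174 175 174 177 174 171 170 174 173
208 179 176 176 171 139 141 138 134 138 140 135 136 136 135 134 137 135 133 136 133 135 160 173 172 175 178 177
210 169 177 177 144  79  80  79  82  81  84  83  83  81  86  83  77  81  78  78  77  81 120 18
[... 2117 characters left out ...]
  88  89 105 184 178 178 180
250 169 168 166 138  86  86  87  87  92  25  25  75  73  76  73  79  19  27  90  89  82  86  83 178 172 175 163
252 161 166 167 132  86  82  85  88  94  22  29  78  73  79  76  86  25  12  93  87  84  88  82 167 179 181 157
254 146 149 149 123  88  89  88  89  87   3  26  78  72  74  72  74  17  13  90  91  90  89  84 149 157 153 133
256  15  18  17  64  88  83  89  85  80  18  28  90  85  82  85 108  25  16  81  89  91  90  87  49   9   1   4
258  25  15  14  71  87  86  83  89  80  13  27  94  87  88  87 102  22  20  81  87  86  90  85  66  16  21  19
260  27  19  17  79  87  84  88  90  70  14  26  92  89  91  93  88  25  23  79  87  84  87  91  70  17  16  20
```

Call:
{"api": "send_rows", "payload": {
  "motion": [
    [[0,2,0,0,0],[0,4,0,0,0],[0,5.4,0,0,0],[0,5.4,0,-2,0],[0,5.4,0,-3.5,0],[0,5.4,0,-4.2,0],[0,5.4,0,-4.2,0],[0,5.4,0,-4.2,0]]
  ]
}}

```text
time: 20.35
tool_pos: [0.5634, -0.0448, 0.1332]
tcp_rot: [-0.0, 1.0, -0.03, -0.0]
wrist_force: [0.8, -0.4, -0.2]
gripper_width: 0.061
grip_force: 58.8
```

```bash
python3 - <<'E'
from h import *
f=grab('wrist');s=r.get_state();p=np.array(s['tool_pos']);print(s['time'],p,s['wrist_force'])
hsv=cv2.cvtColor(f['pixels'],cv2.COLOR_BGR2HSV);m=((hsv[...,1]>110)&((hsv[...,0]<20)|(hsv[...,0]>170)))
ex=np.array([np.cos(np.radians(-3.43)),np.sin(np.radians(-3.43)),0]);ey=np.array([-ex[1],ex[0],0])
g=cv2.cvtColor(f['pixels'],cv2.COLOR_BGR2GRAY)
for x in (60,120,190,215,235,245,305,315,335,360,430,500):
    v=np.nonzero(m[150:330,x])[0]+150
    if len(v)>5:
        q=onz(f,[[x,v.min()-.5],[x,v.max()+.5]],.095); print(x,v.min(),v.max(),((q-p)@ex).round(4),((q-p)@ey).round(4))
print('want far edge offset', -.0056+.015,'near',-.0056-.015)
# board edges along columns for ridge: near edge corners
b=(hsv[...,1]<70)&(hsv[...,2]>200);b=b.astype(np.uint8);cs,_=cv2.findContours(b,cv2.RETR_EXTERNAL,cv2.CHAIN_APPROX_NONE)
for c in sorted(cs,key=cv2.contourArea)[-4:]: print(cv2.contourArea(c),c.reshape(-1,2).min(0),c.reshape(-1,2).max(0))
E
```

```text
20.4 [ 0.56393737 -0.04491689  0.13406618] [-0.48290784 -0.47914801 -1.30384333]
60 209 250 [ 0.0133 -0.0203] [0.16  0.167]
120 208 251 [ 0.0141 -0.0204] [0.1135 0.1185]
190 209 252 [ 0.0134 -0.0207] [0.0619 0.0645]
215 209 252 [ 0.0135 -0.0206] [0.0438 0.0456]
235 209 251 [ 0.0135 -0.0197] [0.0294 0.0306]
245 209 252 [ 0.0135 -0.0205] [0.0222 0.0231]
305 209 252 [ 0.0136 -0.0204] [-0.0208 -0.0217]
315 209 252 [ 0.0136 -0.0204] [-0.0279 -0.0292]
335 209 252 [ 0.0136 -0.0204] [-0.0423 -0.0442]
360 209 252 [ 0.0137 -0.0205] [-0.0604 -0.0631]
430 210 251 [ 0.013  -0.0199] [-0.1121 -0.117 ]
500 210 251 [ 0.0132 -0.0205] [-0.1664 -0.1738]
want far edge offset 0.009399999999999999 near -0.0206
68.0 [420 186] [432 195]
298.5 [109 252] [255 257]
457.0 [296 252] [443 258]
13477.5 [ 95 152] [458 203]
```

```bash
python3 - <<'E'
from h import *
f=grab('wrist');s=r.get_state();p=np.array(s['tool_pos'])
g=cv2.GaussianBlur(cv2.cvtColor(f['pixels'],cv2.COLOR_BGR2GRAY),(3,3),0).astype(float)
ex=np.array([np.cos(np.radians(-3.43)),np.sin(np.radians(-3.43)),0]);ey=np.array([-ex[1],ex[0],0])
for y in (165,172,180,188,195):
    d=np.diff(g[y]);l=70+d[70:130].argmax()+.5;R=430+d[430:490].argmin()+.5
    q=onz(f,[[l,y],[R,y]],.015);e=(q-p)@ey;print(y,l,R,e.round(4),'len',(e[0]-e[1]).round(4),'mid',e.mean().round(4))
E
```

```text
165 95.5 456.5 [ 0.1781 -0.1781] len 0.3562 mid 0.0
172 96.5 455.5 [ 0.1782 -0.1781] len 0.3563 mid 0.0
180 97.5 454.5 [ 0.1783 -0.1783] len 0.3567 mid 0.0
188 98.5 452.5 [ 0.1785 -0.1775] len 0.356 mid 0.0005
195 99.5 451.5 [ 0.1786 -0.1776] len 0.3562 mid 0.0005
```

Call:
{"api": "send_rows", "payload": {
  "motion": [
    [[0,0,0,-0.8,0],[0,0,0,-1.5,0],[0,0,0,-2,0],[0,0,0,-2.3,0],[0,0,0,-2.5,0],[0,0,0,-2.5,0],[0,0,0,-2.5,0]]
  ]
}}

```text
time: 21.03
tool_pos: [0.5637, -0.0446, 0.1084]
tcp_rot: [0.0, 1.0, -0.029, 0.0]
wrist_force: [-0.9, 0.9, 1.7]
gripper_width: 0.063
grip_force: 59.0
```

```bash
python3 - <<'E'
from h import *
print(*forces(3));print(r.get_state()['tool_pos'])
E
```

```text
[0.115 0.146 1.422 0.044 0.051 0.015] [0.206 0.232 0.447 0.02  0.003 0.015]
[ 0.5636748  -0.04458745  0.10832909]
```

Call:
{"api": "send_rows", "payload": {
  "motion": [
    [[0.1,0,0,0,0],[0.15,0,0,0,0],[0.2,0,0,0,0],[0.3,0,0,0,0],[0.35,0,0,0,0],[0.35,0,0,1,0],[0.35,0,0,3,0],[0.35,0,0,6,0],[0.35,0,0,9,0],[0.35,0,0,9,0],[0.35,0,0,9,0]]
  ]
}}

```text
time: 22.1
tool_pos: [0.5653, -0.0451, 0.2016]
tcp_rot: [0.001, 1.0, -0.029, 0.003]
wrist_force: [0.2, -0.1, -0.4]
gripper_width: 0.35
grip_force: 0.0
```

```bash
python3 - <<'E'
from h import *
for _ in range(2):
    f=grab('wrist');s=r.get_state();p=np.array(s['tool_pos']);print(s['time'],p)
    hsv=cv2.cvtColor(f['pixels'],cv2.COLOR_BGR2HSV);m=((hsv[...,1]>110)&((hsv[...,0]<20)|(hsv[...,0]>170)))
    for x in (60,120,190,240,320,360,430,500):
        v=np.nonzero(m[100:230,x])[0]+100
        if len(v)>5: print((x,v.min(),v.max()),end=' ')
    print()
barend()
R=np.array([.99821,-.0598,0]);u=np.array([.0598,.998,0]);h=np.array([.558,-.0448,0])
q=[h+R*a+u*b+[0,0,.099] for a in(-.023,.023) for b in(-.012,.012)];P=proj(f,q);print(P.round(1).tolist())
g=cv2.cvtColor(f['pixels'],cv2.COLOR_BGR2GRAY);c=P.mean(0).astype(int)
for y in range(c[1]-36,c[1]+37,3): print(y,' '.join('%3d'%v for v in g[y,c[0]-26:c[0]+27:2]))
E
```

```text
22.15 [ 0.56399888 -0.04473294  0.19937256]
(60, np.int64(196), np.int64(225)) (120, np.int64(194), np.int64(226)) (190, np.int64(194), np.int64(226)) (240, np.int64(195), np.int64(226)) (320, np.int64(195), np.int64(226)) (360, np.int64(195), np.int64(227)) (430, np.int64(196), np.int64(227)) 
22.2 [ 0.56318546 -0.04450462  0.19797736]
(60, np.int64(194), np.int64(224)) (120, np.int64(193), np.int64(224)) (190, np.int64(193), np.int64(225)) (240, np.int64(193), np.int64(225)) (320, np.int64(194), np.int64(226)) (360, np.int64(194), np.int64(226)) (430, np.int64(195), np.int64(226)) 
end px [364.3 214.5] [274.07692308 193.46153846] pt [ 0.6266 -0.2608 -0.1557] gap 0.0941
[[288.7, 235.9], [263.8, 235.9], [289.4, 188.7], [263.3, 188.7]]
176 243 243 246 183 187 182 186 184 182 187 187 181 185 178 171 172 175 174 170 172 171 189 239 244 244 242 243
179 244 244 244 210 189 179 187 183 184 187 148 109  71  75  79 173 172 172 166 171 183 186 240 243 243 244 244
182 245 244 243 222 188 183 188 183 184 184 146 113  72  73  79 162 174 172 171 177 184 187 240 244 244 244 244
185 183 210 219 204
[... 1744 characters left out ...]
 228 230 229 230 229 231 229
233 242 243 244 243 242 244 221 180 180 184 136 170 176 176 181 152 154 152 156 238 240 240 240 239 241 239 240
236 206 206 210 205 204 207 194 186 185 188 144 178 175 172 174 154 160 155 160 181 184 183 186 186 187 208 207
239 178 177 179 180 179 181 177 178 178 178 179 180 177 179 180 180 178 176 174 174 176 174 174 170 174 173 171
242 181 183 181 183 180 181 179 179 181 180 180 179 178 180 178 179 177 178 178 176 176 177 176 174 175 174 175
245 172 175 174 171 179 177 176 180 178 180 178 183 180 183 181 177 182 180 178 181 179 181 180 181 181 181 178
248 167 168 166 170 168 170 182 177 180 176 179 174 180 179 179 179 175 176 174 176 175 174 178 174 174 179 177
```

The plate sits on its predicted outline (columns 262–287, rows 190–237). The bar's far end is at the same top pixel as when it lay level. I'll settle briefly and hand in.

Call:
{"api": "send_rows", "payload": {
  "motion": [
    [[0.35,-2,0,2,0],[0.35,-4,0,4,0],[0.35,-4,0,4,0],[0.35,-4,0,4,0],[0.35,-4,0,4,0],[0.35,-4,0,4,0],[0.35,-4,0,4,0],[0.35,-4,0,4,0]]
  ]
}}

```text
time: 22.97
tool_pos: [0.5234, -0.0445, 0.2371]
tcp_rot: [-0.0, 1.0, -0.029, -0.001]
wrist_force: [0.4, -0.3, 0.7]
gripper_width: 0.35
grip_force: 0.0
```

```bash
python3 - <<'E'
from h import *
T=grab('top');a=brown(T,(300,180,410,245));print(a[a[:,0]>=a[:,0].max()-1].mean(0))
print(r.job_done())
E
```

```text
[364.3 214.5]
the job is handed in; nothing more can be done
None
```

The job is handed in at about 23 s: the bar lies level on the ridge with the steel hanger square astride it above the ridge centre, both released, going by the last camera measurements; no verdict came back.

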